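# Interleave and stack slide trays

### The job

Lay the full-size white separator sheet squarely on top of the slide tray that stands on the steel carrier plate, and let go of it. Then set the other tray that holds slides squarely on the sheet, keeping it level and putting it down gently rather than dropping it. Do not shift the tray on the carrier, and leave the empty tray where it is.

Things in the scene. Friction and masses are not known exactly. Their poses are not given: they have to be found in the camera images.
- lower_tray: Bottom layer: grey open tray 90 (x) by 62 (y) by 20 (z) mm, walls 3 mm, two glass slides lying below its rim. Loose in the middle of a fixed steel carrier plate 170 x 100 x 6 mm (long side along the tray's x, within 4 degrees), with a bar handle 25 mm high at each end, 77 mm from the plate's middle. Origin: centre of the tray's underside, 6 mm above the bench; x along its long side, z up.
- sheet: Separator: stiff white plastic sheet 90 (x) by 62 (y) by 5 (z) mm, about 30 g, loose on a fixed cream block 70 x 36 x 26 mm high; it overhangs 13 mm along each long side, so it can be gripped across its 62 mm width. (A 45 mm square white sheet on a like block is not the one.) Origin: centre of its underside; x along its long side, z up.
- upper_tray: Next layer: grey open tray 90 (x) by 62 (y) by 20 (z) mm, about 120 g, with two glass slides fixed in it (white frosted end, pink dot), loose on the bench away from the carrier; can be gripped from above across its 62 mm width. Origin: centre of its underside; x along its long side, z up.
- empty_tray: A tray of the same size (90 x 62 x 20 mm) but empty, with no slides, loose on the bench; not to be used. Origin: centre of its underside; x along its long side, z up.
There are look-alikes about, which are no part of the job. What is shaped like the upper_tray but purple or yellow is not meant. What is shaped like the lower_tray but yellow is not meant.

How it is judged:
By the outcome, as a careful person would: the job done as asked, in the order asked, and still so for the second after the job is handed in, with the robot touching nothing.
It also fails if it takes over 61 s, if anything falls off the work surface, if the arm or the gripper's body presses on something with over 40 N, if the wrist force passes 120 N, or if a joint passes its speed limit or range.

### The arm

A 6-joint arm with a two-finger parallel gripper is mounted at the origin on the work surface. World frame = base frame: x ahead of the robot, y to its left, z up, the work surface at z = 0. Lengths are in m, angles in rad, forces in N, time in s.
With the tool pointing down it reaches from about 0.3 to 0.85 m from the base axis. Payload 4.2 kg.
Tool frame: the origin (TCP) lies midway between the tips of the shut fingers; the grasp point (between the pads) lies 19 mm behind it; z points along the fingers, y is the line along which they close (so a half turn about z gives the same grasp; the last joint's range is limited). The gripper opens to 91 mm and grips with 3 to 60 N. Pads are 32 mm wide; open, the fingers measure 118 mm over their backs; the gripper's body (76 mm by 178 mm) begins 60 mm behind the grasp point.
Start: joints at [-1.186, 0.32, 1.565, -0, 1.257, -0.02], TCP at [0.226, -0.529, 0.214] pointing down, gripper open.
Joint ranges: [-3.11, 3.11], [-0.84, 2.01], [0.21, 2.61], [-1.34, 4.49], [0.05, 2.63], [-2.56, 2.56]. Speed limits (rad/s): [2.57, 2.57, 3.14, 3.14, 3.14, 3.14].

### API

Orientations are given as a unit quaternion [w, x, y, z].
In Python, from plant import telemetry, camera, calibration, job_done gives the robot as it stands. The module is installed in compiled form; this text tells all that it offers.
- The arm moves only by the shell command python3 -m inch 'ROWS' [FORCE]. ROWS is a JSON object of lists of equal length, an entry for each row: "dr": the turn, a rotation vector about the tool's x, y, z in rad, a list of three; "linear": the shift along the tool's x, y, z in m, a list of three; "grip": the finger opening in m, from 0 to 0.0912. In form: {"dr": [[rx, ry, rz], ...], "linear": [[tx, ty, tz], ...], "grip": [grip, ...]}. A call has 1 to 5 rows; each row is the pose to reach, as a shift and turn from the pose commanded when the call began, along the tool's axes at that moment; what a row does not reach only later rows make up. A row lasts 1/8 s, in which the tool goes at most 62.5 mm and 10.7 degrees, less where a joint would pass 70% of its speed; a pose out of reach is approached as far as the arm can. A call with a gripper value outside its range is refused whole. The fingers move at their own pace and stop on an object; FORCE is the grip in N (left out, the last holds). Time passes only in rows, so rows that repeat a pose let the fingers close. It gives the time, the measured TCP pose, the force, the opening and the grip force at its end, in the units of the state.
- telemetry.read_state(): the state, without advancing time (a new reading comes with each control period).
- camera(name): name is "scene" or "top" or "wrist"; returns (picture, depth): 400x640x3 uint8, red, green, blue; 400x640 float32, m along the optical axis (not along the pixel's ray), 0 where there is no reading.
- calibration(name): a dict with "camera_matrix" (3x3 intrinsics, pixels), "k1" (the pictures are not rectified: a ray, as slopes to the right and down, at radius r is drawn at 1 + k1 r^2 times it, then the intrinsics apply), "extrinsics" (4x4, takes a point from camera to world coordinates); the wrist camera has in their place "mount" (4x4, takes a point from camera to tool coordinates, whose origin is the TCP and whose axes are the flange's). Camera axes: x right, y up, looking along -z (the intrinsics and any distortion apply to the point x, -y, -z); pixel columns grow to the right and rows downward; lengths in m; the calibration is good to about 2 mm. A picture is of the moment at which its call begins: read the wrist's pose just before it. calibration takes no time and is no camera call.
- job_done(): hands the job in; it is judged then, once.
The state is a dict: "time": time; "q": joint angles; "joint_velocities": joint speeds; "joint_torque": joint torques, N m; "tool_pos": TCP position; "eef_rot": TCP orientation; "wrist_force": force on the tool from outside, world axes, zero at the start; "wrist_torque": the same for the moment, N m; "grip_width": finger opening in m; "gripper_force": force on a finger pad.
Only numpy, scipy, OpenCV 4.12 (cv2) and the standard library are available. Lean on these libraries where they do the work, as an engineer would, in place of code of your own. Each camera call takes 0.05 s, during which the arm holds its last target. There are 200 camera calls.

## Working session

There is one attempt and no reset: what is moved stays moved. The work goes in short steps, Python scripts to look and compute and a shell command to move; the robot and the scene stay as the last step left them, time stands still between calls to the robot, and variables do not carry over. Pictures are saved under pics/ and viewed, at most 12 in all, crops included, and the job is handed in when it is done.

```bash
mkdir -p pics; cat > h.py <<'E'
import numpy as np, cv2
from plant import telemetry, camera, calibration
from scipy.spatial.transform import Rotation as R
def shot(name):
    s=telemetry.read_state(); p,d=camera(name); c=calibration(name)
    if 'extrinsics' in c: T=np.array(c['extrinsics'])
    else:
        W=np.eye(4); q=s['eef_rot']; W[:3,:3]=R.from_quat([q[1],q[2],q[3],q[0]]).as_matrix(); W[:3,3]=s['tool_pos']
        T=W@np.array(c['mount'])
    return p,d,np.array(c['camera_matrix']),c['k1'],T
def cloud(d,K,k1,T):
    v,u=np.mgrid[0:d.shape[0],0:d.shape[1]]
    pts=np.stack([u,v],-1).reshape(-1,1,2).astype(np.float64)
    n=cv2.undistortPoints(pts,K,np.array([k1,0,0,0.]))[:,0]
    z=d.reshape(-1)
    P=np.stack([n[:,0]*z,-n[:,1]*z,-z,np.ones_like(z)],1)@T.T
    return P[:,:3].reshape(*d.shape,3)
def save(name,p): cv2.imwrite('pics/'+name,cv2.cvtColor(p,cv2.COLOR_RGB2BGR))
E
python3 - <<'E'
from h import *
p,d,K,k,T=shot('top'); save('top.png',p); np.savez('top.npz',p=p,d=d,K=K,k=k,T=T)
P=cloud(d,K,k,T); print(P[::100,::100].round(3).tolist())
p,d,K,k,T=shot('scene'); save('scene.png',p); print(telemetry.read_state())
E
```

```text
[[[1.712, 1.658, -0.701], [1.715, 1.142, -0.75], [1.703, 0.623, -0.761], [1.679, 0.115, -0.742], [1.689, -0.387, -0.755], [1.688, -0.893, -0.739], [1.719, -1.444, -0.747]], [[1.025, 1.273, -0.411], [0.827, 0.593, 0.001], [0.821, 0.33, 0.003], [0.819, 0.077, 0.001], [0.82, -0.177, -0.003], [0.821, -0.436, -0.001], [0.824, -0.706, 0.003]], [[0.655, 1.366, -0.578], [0.559, 0.534, 0.055], [0.565, 0.317, 0.001], [0.564, 0.076, 0.005], [0.563, -0.164, 0.004], [0.562, -0.411, -0.0], [0.561, -0.671, -0.001]], [[0.271, 1.15, -0.389], [0.328, 0.548, 0.001], [0.33, 0.309, -0.002], [0.333, 0.075, 0.018], [0.329, -0.156, 0.001], [0.325, -0.392, 0.001], [0.318, -0.643, -0.001]]]
{'time': 0.1, 'q': array([-1.18601584e+00,  3.20197760e-01,  1.56555258e+00, -2.77316351e-05,
        1.25738264e+00, -2.00346147e-02]), 'joint_velocities': array([-0.00026947, -0.00170676, -0.00266761,  0.00012319,  0.00302453,
       -0.00141826]), 'joint_torque': array([ 1.78527976e-06, -4.13332808e+01, -2.32510614e+01,  7.28712254e-02,
        4.22349398e-02, -6.05233231e-05]), 'tool_pos': array([ 0.22626886, -0.52812075,  0.21322343]), 'eef_rot': array([-7.55000790e-04,  9.79584279e-01,  2.01032452e-01, -1.52648286e-04]), 'wrist_force': array([ 0.50098072, -0.32200175,  0.15934739]), 'wrist_torque': array([-0.01035486,  0.02142318,  0.02743919]), 'gripper_force': 0.0, 'grip_width': 0.0909725554240567}
```

View pics/top.png

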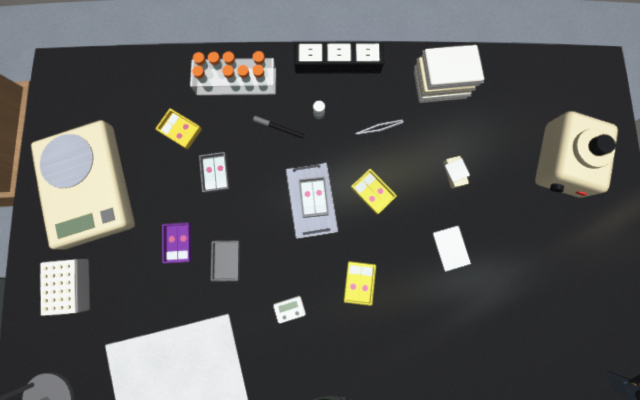

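View pics/scene.png

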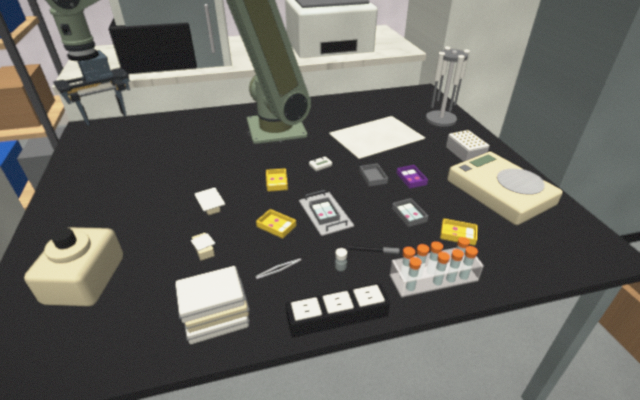

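Candidates in the top picture:
- **Trays with slides:** grey off the carrier at (213,172), which is the upper_tray; purple at (176,243); yellow at (178,128), (374,191) and (360,283); grey on the carrier at (313,198), which is the lower_tray.
- **Empty tray:** (225,260).
- **White sheets:** full-size at (452,248), which is the one I want; small at (457,171). The white box at (290,309) and the paper at (180,360) are not sheets for this job.

Next I measure these and check them in one crop.

```bash
cat >> h.py <<'E'
def rect(P,m):
    r=cv2.minAreaRect(P[m][:,:2].astype(np.float32)*1000); b=cv2.boxPoints(r)
    e=b[1]-b[0],b[2]-b[1]; l=max(e,key=np.linalg.norm)
    return np.round(r[0],1),np.round(r[1],1),round(float(np.degrees(np.arctan2(l[1],l[0]))%180),1)
def comp(m,seed):
    n,L=cv2.connectedComponents(m.astype(np.uint8)); return L==L[seed[1],seed[0]]
E
python3 - <<'E'
from h import *
f=np.load('top.npz'); p,d,K,k,T=[f[x] for x in ['p','d','K','k','T']]; P=cloud(d,K,float(k),T)
v=p.max(-1)
for n,s,w,t in [('sheet',(452,248),40,120),('small',(457,169),22,120),('upper',(218,170),32,70),('lower/carrier',(313,225),50,90),('empty',(225,260),32,60),('white box',(290,309),30,120)]:
    m=np.zeros(v.shape,bool); m[s[1]-w:s[1]+w,s[0]-w:s[0]+w]=1; m=comp(m&(v>t),s); print(n,m.sum(),rect(P,m),np.median(P[m],0).round(4))
cv2.imwrite('pics/crop.png',cv2.resize(cv2.cvtColor(p[140:300,160:480],cv2.COLOR_RGB2BGR),None,fx=2.5,fy=2.5,interpolation=3))
print(calibration('wrist'))
E
```

```text
sheet 1120 (array([ 421.1, -146.6]), array([ 99.1, 350.1]), 100.9) [ 0.4471 -0.2722  0.0308]
small 536 (array([ 558.5, -141.2]), array([ 76.1, 421.1]), 114.5) [ 0.6277 -0.2982  0.0302]
upper 1002 (array([538.8, 197.3]), array([370.7, 100.7]), 42.7) [0.633  0.2864 0.007 ]
lower/carrier 2624 (array([535.7,  44.5]), array([198.8, 102.8]), 8.6) [0.5506 0.0472 0.0073]
empty 1185 (array([421.8, 161.3]), array([ 95.7, 253.4]), 90.0) [0.4205 0.253  0.003 ]
white box 601 (array([348.6,  67. ]), array([ 68. , 174.9]), 138.6) [0.3127 0.0997 0.0157]
{'camera_matrix': array([[355.52432376,   0.        , 322.25311754],
       [  0.        , 355.52432376, 199.23671004],
       [  0.        ,   0.        ,   1.        ]]), 'k1': 0.025200849541782804, 'mount': array([[-8.72258717e-04,  9.61302434e-01,  2.75493863e-01,
         7.80606589e-02],
       [ 9.99999605e-01,  8.85228116e-04,  7.72664394e-05,
        -5.63907587e-05],
       [-1.69598497e-04,  2.75493822e-01, -9.61302827e-01,
        -1.71130688e-01],
       [ 0.00000000e+00,  0.00000000e+00,  0.00000000e+00,
         1.00000000e+00]])}
```

View pics/crop.png

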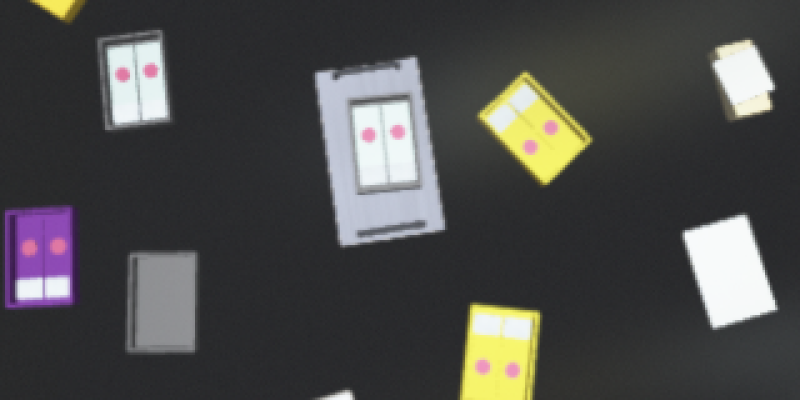

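The crop confirms the choice. The grey tray with slides, off the carrier, is at crop (135,80). The full-size sheet is at (730,270), and the small sheet on its visible block at (742,75). The carrier with its tray is at (383,148), and the empty tray at (162,302). I'm moving over the sheet.

```bash
python3 -m inch '{"dr":[[0,0,0],[0,0,0],[0,0,0.05],[0,0,0.1],[0,0,0.12]],"linear":[[0.03,-0.015,0],[0.08,-0.04,0],[0.13,-0.064,0],[0.18,-0.088,0],[0.23,-0.113,0]],"grip":[0.091,0.091,0.091,0.091,0.091]}'
python3 -m inch '{"dr":[[0,0,0],[0,0,0],[0,0,0],[0,0,0]],"linear":[[0.045,-0.033,0],[0.06,-0.046,0],[0.06,-0.046,0],[0.06,-0.046,0]],"grip":[0.091,0.091,0.091,0.091]}'
python3 - <<'E'
from h import *
p,d,K,k,T=shot('wrist'); P=cloud(d,K,k,T); save('w1.png',p)
s=telemetry.read_state(); print(s['tool_pos'],s['eef_rot'])
m=(d>0)&(abs(P[...,2]-.031)<.008)&(p.min(-1)>100)
n,L,st,c=cv2.connectedComponentsWithStats(m.astype(np.uint8))
for i in range(1,n):
    if st[i,4]>800: print(c[i],st[i],rect(P,L==i),np.median(P[L==i],0).round(4))
E
```

```text
time: 0.72
tool_pos: [0.3942, -0.3326, 0.2137]
eef_rot: [-0.0, 0.99, 0.141, -0.0]
wrist_force: [0.8, -0.6, 0.4]
grip_width: 0.091
gripper_force: 0.0
time: 1.23
tool_pos: [0.4375, -0.2737, 0.2138]
eef_rot: [0.0, 0.99, 0.142, -0.0]
wrist_force: [-0.7, -0.1, 0.5]
grip_width: 0.091
gripper_force: 0.0
[ 0.43739282 -0.27393667  0.21382478] [ 1.21152532e-04  9.89959782e-01  1.41349042e-01 -2.51277237e-04]
[407.53581142  11.90480508] [ 385    0   52   27 1103] (array([ 603.6, -306.6]), array([19.9, 45.2]), 105.0) [ 0.604  -0.3051  0.0269]
[323.90553685 166.65245043] [ 293  123   64   89 5346] (array([ 446. , -272.8]), array([90.1, 62. ]), 15.3) [ 0.4485 -0.2724  0.0314]
```

View pics/w1.png

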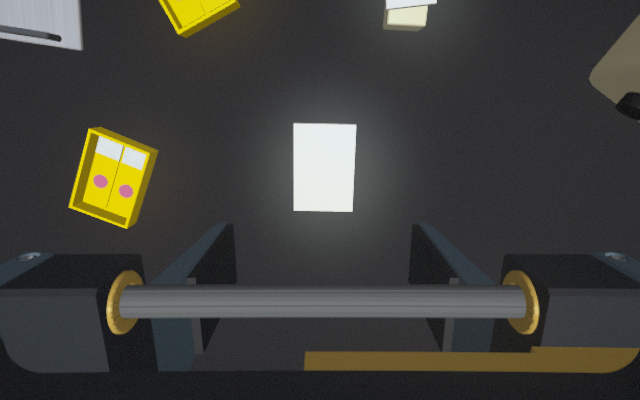

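The sheet measures 90.1x62.0 mm at (0.446,-0.273), yaw 15.3°, top at z 0.031. In the picture it is at (324,167), centred between the fingers. Before picking it up I'll look at the carrier without anything in the way.

```bash
python3 -m inch '{"dr":[[0,0,0.017],[0,0,0.017],[0,0,0.017],[0,0,0.017],[0,0,0.017]],"linear":[[0.02,-0.03,0],[0.05,-0.075,0],[0.08,-0.12,0],[0.11,-0.165,0],[0.14,-0.21,0]],"grip":[0.091,0.091,0.091,0.091,0.091]}'
python3 -m inch '{"dr":[[0,0,0],[0,0,0],[0,0,0],[0,0,0]],"linear":[[0.03,-0.045,0],[0.04,-0.062,0],[0.04,-0.062,0],[0.04,-0.062,0]],"grip":[0.091,0.091,0.091,0.091]}'
python3 - <<'E'
from h import *
p,d,K,k,T=shot('wrist'); P=cloud(d,K,k,T); save('w2.png',p); np.savez('w2.npz',p=p,P=P,d=d,K=K,k=k,T=T)
s=telemetry.read_state(); print(s['tool_pos'],s['eef_rot'])
E
```

```text
time: 1.9
tool_pos: [0.5137, -0.032, 0.214]
eef_rot: [0.0, 0.991, 0.132, 0.0]
wrist_force: [0.4, -0.3, -0.8]
grip_width: 0.0909
gripper_force: 0.0
time: 2.4
tool_pos: [0.5351, 0.0364, 0.2139]
eef_rot: [0.0, 0.991, 0.133, -0.0]
wrist_force: [-0.4, -0.5, -1.1]
grip_width: 0.091
gripper_force: 0.0
[0.53514996 0.03639858 0.21394015] [ 3.57779469e-04  9.91186632e-01  1.32472187e-01 -2.27728357e-04]
```

View pics/w2.png

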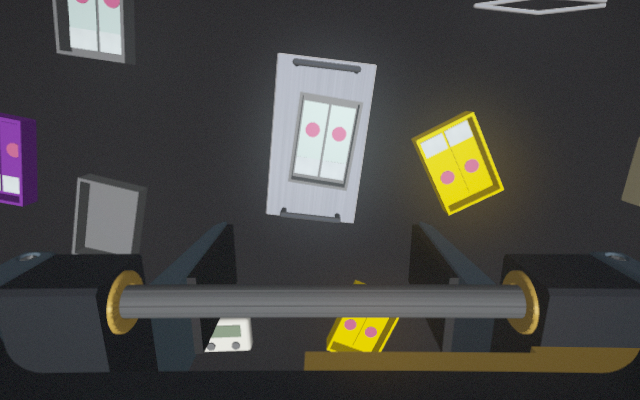

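The picture shows the carrier at (322,138), with the lower tray at (326,141) and handles at (327,66) and (311,216).

```bash
python3 - <<'E'
from h import *
f=np.load('w2.npz'); p,P,d=f['p'],f['P'],f['d']
R0=np.zeros(d.shape,bool); R0[85:196,282:368]=1
z=P[...,2]
print(np.histogram(z[R0],bins=np.arange(0,.034,.002)))
for lo in (.016,.018,.020):
    m=R0&(z>lo)&(z<.032); n,L,st,c=cv2.connectedComponentsWithStats(m.astype(np.uint8),connectivity=8)
    for i in range(1,n):
        if st[i,4]>150: print(lo,st[i],rect(P,L==i),np.median(P[L==i],0).round(4))
R1=np.zeros(d.shape,bool); R1[40:230,255:390]=1
m=R1&(z>.003)&(z<.012); n,L,st,c=cv2.connectedComponentsWithStats(m.astype(np.uint8)); i=1+st[1:,4].argmax(); print('plate',rect(P,L==i),np.median(P[L==i],0))
# colour outline of tray: dark grey rim against light plate
g=p.max(-1).astype(int); print(g[140,262:385].tolist())
E
```

```text
(array([ 201,   16, 1185, 2361,  684,  523, 2751,  526,   45,   52,   54,
         44,  337,  590,   20,    0]), array([0.   , 0.002, 0.004, 0.006, 0.008, 0.01 , 0.012, 0.014, 0.016,
       0.018, 0.02 , 0.022, 0.024, 0.026, 0.028, 0.03 , 0.032]))
0.016 [ 288   91   76  100 1141] (array([568.5,  43.5]), array([90.8, 62. ]), 5.8) [0.5662 0.0419 0.0261]
0.018 [ 288   91   76  100 1097] (array([568.5,  43.5]), array([90.8, 62. ]), 5.8) [0.5672 0.0421 0.0261]
0.02 [ 288   91   76  100 1045] (array([568.5,  43.5]), array([90.8, 62. ]), 5.8) [0.5692 0.0427 0.0262]
plate (array([563.7,  48.8]), array([170., 100.]), 8.7) [0.57526671 0.05955417 0.00631189]
[68, 74, 73, 75, 73, 76, 72, 78, 82, 137, 193, 205, 203, 201, 202, 202, 204, 203, 204, 203, 198, 198, 199, 200, 203, 205, 202, 199, 201, 202, 201, 187, 160, 157, 139, 132, 185, 225, 233, 232, 233, 233, 233, 233, 233, 233, 233, 234, 233, 233, 234, 233, 233, 235, 234, 234, 233, 234, 234, 235, 228, 192, 165, 190, 235, 235, 235, 234, 235, 236, 235, 236, 229, 222, 222, 222, 222, 223, 222, 222, 223, 223, 235, 235, 235, 235, 235, 228, 190, 141, 107, 142, 164, 170, 190, 201, 201, 199, 201, 201, 198, 199, 197, 175, 88, 83, 83, 84, 81, 81, 81, 84, 81, 79, 82, 77, 82, 79, 77, 79, 79, 75, 73]
```

Lower tray: (0.5685,0.0435), yaw 5.8°, rim z 0.026, and both its size and the plate's are right. I'm going back to grip the sheet with the fingertips.

```bash
python3 -m inch '{"dr":[[0,0,0],[0,0,0],[0,0,0],[0,0,0],[0,0,0]],"linear":[[-0.02,0.03,0],[-0.05,0.08,0],[-0.08,0.13,0],[-0.11,0.18,0],[-0.14,0.23,0]],"grip":[0.091,0.091,0.091,0.091,0.091]}'
python3 -m inch '{"dr":[[0,0,0],[0,0,0],[0,0,0],[0,0,0],[0,0,0]],"linear":[[-0.022,0.038,0.02],[-0.0272,0.045,0.06],[-0.0272,0.045,0.1],[-0.0272,0.045,0.12],[-0.0272,0.045,0.12]],"grip":[0.091,0.091,0.091,0.091,0.091]}'
python3 - <<'E'
from h import *
s=telemetry.read_state(); print(s['tool_pos'],s['eef_rot'])
p,d,K,k,T=shot('wrist'); P=cloud(d,K,k,T)
m=(d>0)&(abs(P[...,2]-.031)<.008)&(p.min(-1)>100)
n,L,st,c=cv2.connectedComponentsWithStats(m.astype(np.uint8))
i=1+st[1:,4].argmax(); print(rect(P,L==i),np.median(P[L==i],0))
E
```

```text
time: 3.08
tool_pos: [0.4597, -0.2236, 0.2143]
eef_rot: [0.0, 0.991, 0.132, 0.0]
wrist_force: [-0.3, -0.8, -0.0]
grip_width: 0.0911
gripper_force: 0.0
time: 3.7
tool_pos: [0.4451, -0.2717, 0.0927]
eef_rot: [-0.001, 0.991, 0.132, -0.001]
wrist_force: [-0.3, 0.8, 0.4]
grip_width: 0.0909
gripper_force: 0.0
[ 0.44511065 -0.27168291  0.09274195] [-0.00107703  0.99118484  0.13247354 -0.00148759]
(array([ 445.9, -272.6]), array([90. , 62.1]), 15.1) [ 0.44957707 -0.27191438  0.03129378]
```

```bash
python3 -m inch '{"dr":[[0,0,0],[0,0,0],[0,0,0],[0,0,0],[0,0,0]],"linear":[[0.0005,0.001,0.03],[0.0005,0.001,0.055],[0.0005,0.001,0.069],[0.0005,0.001,0.069],[0.0005,0.001,0.069]],"grip":[0.091,0.091,0.091,0.091,0.091]}' 12
python3 -m inch '{"dr":[[0,0,0],[0,0,0],[0,0,0],[0,0,0],[0,0,0]],"linear":[[0,0,0],[0,0,0],[0,0,0],[0,0,0],[0,0,0]],"grip":[0.075,0.066,0.055,0.055,0.055]}' 12
python3 -m inch '{"dr":[[0,0,0],[0,0,0],[0,0,0],[0,0,0],[0,0,0]],"linear":[[0,0,0],[0,0,-0.02],[0,0,-0.06],[0,0,-0.08],[0,0,-0.08]],"grip":[0.055,0.055,0.055,0.055,0.055]}' 12
python3 - <<'E'
from h import *
s=telemetry.read_state(); print(s['tool_pos'],s['eef_rot'])
p,d,K,k,T=shot('wrist'); P=cloud(d,K,k,T); save('w3.png',p); np.savez('w3.npz',p=p,P=P,d=d)
E
```

```text
time: 4.38
tool_pos: [0.4486, -0.2727, 0.0261]
eef_rot: [0.001, 0.991, 0.133, 0.001]
wrist_force: [0.4, -0.1, 0.2]
grip_width: 0.091
gripper_force: 0.0
time: 5.0
tool_pos: [0.4479, -0.2722, 0.0252]
eef_rot: [0.0, 0.991, 0.134, 0.0]
wrist_force: [-0.4, 1.2, 2.8]
grip_width: 0.0616
gripper_force: 12.0
time: 5.62
tool_pos: [0.4487, -0.2727, 0.1061]
eef_rot: [0.001, 0.991, 0.133, 0.001]
wrist_force: [-0.7, 0.2, -0.5]
grip_width: 0.0617
gripper_force: 12.0
[ 0.44866803 -0.27265571  0.10609823] [0.00111562 0.99105364 0.13345322 0.00129481]
```

View pics/w3.png

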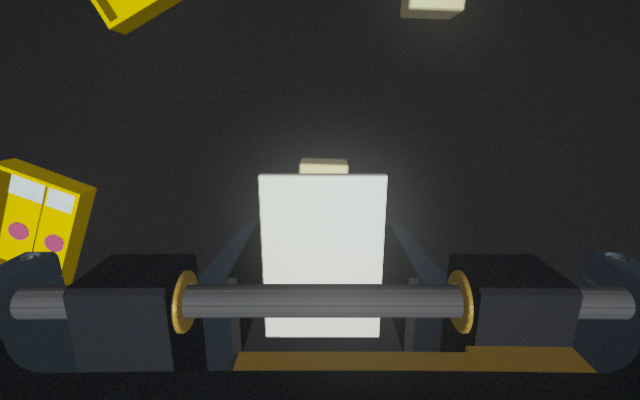

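The sheet is held across its width, at (322,255) in the picture. Now I measure it in the tool frame.

```bash
cat >> h.py <<'E'
def toolW():
    s=telemetry.read_state(); q=s['eef_rot']; return s['tool_pos'],R.from_quat([q[1],q[2],q[3],q[0]]).as_matrix()
E
python3 - <<'E'
from h import *
s=telemetry.read_state(); print(s['tool_pos'],s['q'])
f=np.load('w3.npz'); p,P,d=f['p'],f['P'],f['d']
t,Rm=toolW(); Q=(P-t)@Rm
z=P[...,2]; m=np.zeros(d.shape,bool); m[165:345,250:395]=1
m&=(d>0)&(abs(z-.11)<.02)&(p.min(-1)>150)
print(m.sum(),rect(Q,m),np.median(Q[m],0), rect(P,m))
A=np.c_[Q[m][:,:2],np.ones(m.sum())]; print(np.linalg.lstsq(A,Q[m][:,2],rcond=None)[0])
E
```

```text
[ 0.44776807 -0.27208929  0.10481969] [-5.67954640e-01  3.36557187e-01  1.84080978e+00 -4.94375831e-05
  9.63783885e-01  7.35086447e-01]
15631 (array([-1.4,  0.7]), array([90.1, 61.8]), 0.2) [ 0.01220926  0.00059833 -0.0073888 ] (array([ 446.6, -273.2]), array([90.1, 61.8]), 15.2)
[-0.00357137 -0.0016575  -0.00736191]
```

```bash
python3 -m inch '{"dr":[[0,0,0.02],[0,0,0.05],[0,0,0.09],[0,0,0.13],[0,0,0.164]],"linear":[[0.02,-0.027,0],[0.05,-0.067,0],[0.08,-0.107,0],[0.11,-0.147,0],[0.14,-0.187,0]],"grip":[0.055,0.055,0.055,0.055,0.055]}' 12
python3 - <<'E'
from h import *
t,r=toolW(); print(t, np.degrees(np.arctan2(r[1,0],r[0,0])))
E
```

```text
time: 6.3
tool_pos: [0.5328, -0.0531, 0.1031]
eef_rot: [-0.0, 0.999, 0.051, -0.002]
wrist_force: [0.5, -1.2, -0.9]
grip_width: 0.0618
gripper_force: 12.0
[ 0.53276543 -0.05308793  0.10313545] 5.876382310510721
```

```bash
python3 -m inch '{"dr":[[0,0,0],[0,0,0],[0,0,0],[0,0,0],[0,0,0]],"linear":[[-0.02,-0.035,0],[-0.04,-0.075,0],[-0.052,-0.095,0],[-0.052,-0.095,0],[-0.052,-0.095,0]],"grip":[0.055,0.055,0.055,0.055,0.055]}' 12
python3 -m inch '{"dr":[[0,0,0],[0,0,0]],"linear":[[0,0,0],[0,0,0]],"grip":[0.055,0.055]}' 12
cat > look.py <<'E'
from h import *
import sys
hz,lo,hi=.0,.016,.032
for i in range(5):
    t,Rm=toolW(); p,d,K,k,T=shot('wrist'); P=cloud(d,K,k,T); Q=(P-t)@Rm; z=P[...,2]
    m=(d>0)&(z>.016)&(z<.032)&(abs(P[...,0]-.5685)<.058)&(abs(P[...,1]-.0435)<.045)
    n,L,st,c=cv2.connectedComponentsWithStats(m.astype(np.uint8),connectivity=8); j=1+st[1:,4].argmax()
    h=(d>0)&(abs(Q[...,2]+.0075)<.008)&(p.min(-1)>140)&(abs(Q[...,0])<.06)&(abs(Q[...,1])<.04)
    print(t.round(4),'tray',rect(P,L==j),'toolframe',rect(Q,L==j),'held',rect(Q,h))
save(sys.argv[1],p)
E
python3 look.py w4.png
```

```text
time: 6.92
tool_pos: [0.472, 0.0339, 0.1042]
eef_rot: [0.0, 0.999, 0.052, -0.0]
wrist_force: [0.2, 0.1, 0.0]
grip_width: 0.0621
gripper_force: 12.0
time: 7.18
tool_pos: [0.4722, 0.0338, 0.1048]
eef_rot: [0.0, 0.999, 0.051, -0.0]
wrist_force: [0.2, 0.4, -0.4]
grip_width: 0.0619
gripper_force: 12.0
[0.4722 0.0338 0.1048] tray (array([565.9,  43.4]), array([86. , 62.4]), 6.1) toolframe (array([94.3, -0. ]), array([62.4, 86. ]), 179.8) held (array([-2.1, -0.1]), array([90.2, 62.1]), 0.2)
[0.4721 0.0338 0.1048] tray (array([566.2,  43.5]), array([86.5, 62.5]), 5.8) toolframe (array([94.6,  0. ]), array([86.5, 62.5]), 0.1) held (array([-2. , -0.1]), array([90.2, 62. ]), 0.2)
[0.472  0.0339 0.1048] tray (array([566.5,  43.5]), array([86. , 62.3]), 6.1) toolframe (array([94.9,  0.2]), array([62.3, 86. ]), 179.8) held (array([-2. , -0.1]), array([90.1, 62.1]), 0.3)
[0.472  0.034  0.1049] tray (array([566.4,  43.5]), array([86. , 62.5]), 6.2) toolframe (array([94.9,  0.3]), array([62.5, 86. ]), 179.7) held (array([-2.2, -0.2]), array([90.5, 62. ]), 0.3)
[0.4719 0.0341 0.1049] tray (array([566.5,  43.4]), array([86. , 62.3]), 6.1) toolframe (array([95. ,  0.5]), array([62.3, 86. ]), 179.8) held (array([-2.2, -0.1]), array([90.6, 61.9]), 0.2)
```

View pics/w4.png

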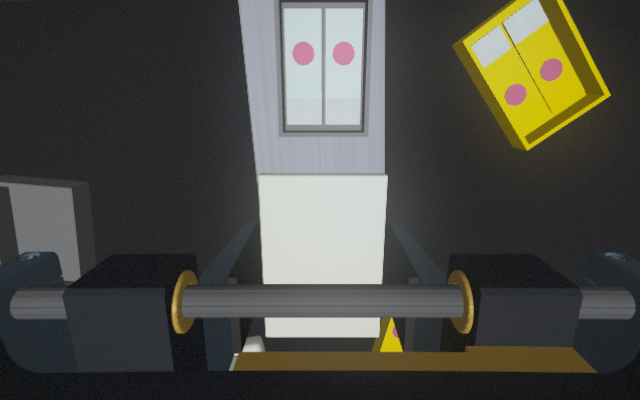

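The lower tray is at (325,70), directly ahead of the held sheet at (322,255). It needs +99 mm in tool x, +0.3 mm in y and about -0.4° of turn.

```bash
python3 -m inch '{"dr":[[0,0,-0.006],[0,0,-0.006],[0,0,-0.006],[0,0,-0.006],[0,0,-0.006]],"linear":[[0.02,0,0],[0.05,0,0],[0.08,0.0003,0],[0.099,0.0003,0],[0.099,0.0003,0]],"grip":[0.055,0.055,0.055,0.055,0.055]}' 12
python3 -m inch '{"dr":[[0,0,0],[0,0,0],[0,0,0],[0,0,0],[0,0,0]],"linear":[[0,0,0.02],[0,0,0.045],[0,0,0.065],[0,0,0.072],[0,0,0.072]],"grip":[0.055,0.055,0.055,0.055,0.055]}' 12
python3 -m inch '{"dr":[[0,0,0],[0,0,0],[0,0,0],[0,0,0]],"linear":[[0,0,0.002],[0,0,0.004],[0,0,0.005],[0,0,0.005]],"grip":[0.055,0.055,0.055,0.055]}' 12
```

```text
time: 8.05
tool_pos: [0.5712, 0.0444, 0.1047]
eef_rot: [0.0, 0.998, 0.055, 0.0]
wrist_force: [-1.2, -0.8, 0.2]
grip_width: 0.062
gripper_force: 12.0
time: 8.68
tool_pos: [0.5697, 0.0443, 0.033]
eef_rot: [0.0, 0.998, 0.055, -0.0]
wrist_force: [0.3, 0.4, -0.7]
grip_width: 0.0619
gripper_force: 12.0
time: 9.18
tool_pos: [0.5703, 0.0443, 0.028]
eef_rot: [0.0, 0.998, 0.055, 0.0]
wrist_force: [-0.5, -0.3, 0.1]
grip_width: 0.0617
gripper_force: 12.0
```

```bash
python3 -m inch '{"dr":[[0,0,0],[0,0,0],[0,0,0],[0,0,0]],"linear":[[0,0,0.001],[0,0,0.002],[0,0,0.002],[0,0,0.002]],"grip":[0.055,0.055,0.055,0.055]}' 12
python3 -m inch '{"dr":[[0,0,0],[0,0,0],[0,0,0]],"linear":[[0,0,0.001],[0,0,0.001],[0,0,0.001]],"grip":[0.055,0.055,0.055]}' 12
python3 -m inch '{"dr":[[0,0,0],[0,0,0],[0,0,0]],"linear":[[0,0,0.0008],[0,0,0.0008],[0,0,0.0008]],"grip":[0.055,0.055,0.055]}' 12
```

```text
time: 9.68
tool_pos: [0.5704, 0.0443, 0.0262]
eef_rot: [0.0, 0.998, 0.055, 0.0]
wrist_force: [-1.3, 0.2, 2.5]
grip_width: 0.062
gripper_force: 13.5
time: 10.05
tool_pos: [0.5705, 0.0443, 0.0259]
eef_rot: [0.0, 0.998, 0.055, 0.0]
wrist_force: [-2.0, -0.0, 7.7]
grip_width: 0.0621
gripper_force: 16.1
time: 10.42
tool_pos: [0.5707, 0.0443, 0.0251]
eef_rot: [0.0, 0.998, 0.055, 0.001]
wrist_force: [-1.3, -1.0, 8.3]
grip_width: 0.0623
gripper_force: 12.0
```

Contact made at about 8 N. Releasing and rising.

```bash
python3 -m inch '{"dr":[[0,0,0],[0,0,0],[0,0,0],[0,0,0],[0,0,0]],"linear":[[0,0,-0.001],[0,0,-0.001],[0,0,-0.001],[0,0,-0.001],[0,0,-0.001]],"grip":[0.063,0.066,0.075,0.085,0.091]}' 12
python3 -m inch '{"dr":[[0,0,0],[0,0,0],[0,0,0],[0,0,0],[0,0,0]],"linear":[[0,0,-0.02],[0,0,-0.06],[0,0,-0.11],[-0.01,0,-0.15],[-0.02,0,-0.17]],"grip":[0.091,0.091,0.091,0.091,0.091]}' 12
python3 -m inch '{"dr":[[0,0,0],[0,0,0]],"linear":[[0,0,0],[0,0,0]],"grip":[0.091,0.091]}' 12
cat > see.py <<'E'
from h import *
import sys
t,Rm=toolW(); p,d,K,k,T=shot('wrist'); P=cloud(d,K,k,T); save(sys.argv[1],p); z=P[...,2]; print(t)
near=(d>0)&(abs(P[...,0]-.5685)<.07)&(abs(P[...,1]-.0435)<.05)
m=near&(z>.026)&(p.min(-1)>150)
n,L,st,c=cv2.connectedComponentsWithStats(m.astype(np.uint8)); j=1+st[1:,4].argmax(); print('sheet',rect(P,L==j),np.median(z[L==j]))
A=P[L==j]; print('tilt',np.linalg.lstsq(np.c_[A[:,:2],np.ones(len(A))],A[:,2],rcond=None)[0])
m=(d>0)&(abs(P[...,0]-.5685)<.12)&(abs(P[...,1]-.0435)<.09)&(z>.003)&(z<.012); n,L,st,c=cv2.connectedComponentsWithStats(m.astype(np.uint8)); i=1+st[1:,4].argmax(); print('plate',rect(P,L==i))
ut=(d>0)&(abs(P[...,0]-.635)<.07)&(abs(P[...,1]-.286)<.06)&(z>.008)&(z<.03)
print('upper',ut.sum(),rect(P,ut) if ut.sum()>50 else '')
E
python3 see.py w5.png
```

```text
time: 11.05
tool_pos: [0.5703, 0.0443, 0.025]
eef_rot: [0.0, 0.998, 0.055, -0.0]
wrist_force: [-0.9, 0.3, 0.5]
grip_width: 0.0902
gripper_force: 0.0
time: 11.68
tool_pos: [0.5511, 0.0422, 0.1977]
eef_rot: [0.0, 0.998, 0.055, 0.002]
wrist_force: [0.6, 0.3, -0.8]
grip_width: 0.0906
gripper_force: 0.0
time: 11.92
tool_pos: [0.55, 0.0421, 0.194]
eef_rot: [0.0, 0.998, 0.055, -0.001]
wrist_force: [-0.6, 0.9, 0.1]
grip_width: 0.0905
gripper_force: 0.0
[0.55002853 0.04213089 0.19403297]
sheet (array([568.3,  43.9]), array([89.6, 62.1]), 6.2) 0.031335562663253824
tilt [0.00175499 0.00086931 0.03030567]
plate (array([564.1,  49. ]), array([169.7, 100.1]), 8.4)
upper 3975 (array([631. , 282.7]), array([90.8, 64.4]), 7.8)
```

View pics/w5.png

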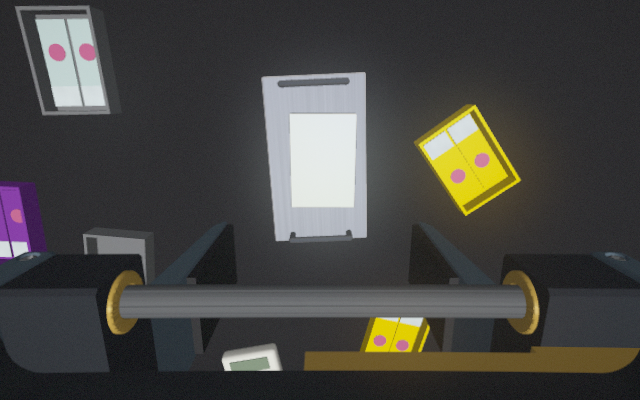

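The sheet lies flat at (323,160) in the picture, (568.3,43.9) mm against the tray's (568.5,43.5). Moving on to the upper tray, seen at (68,60).

```bash
python3 -m inch '{"dr":[[0,0,0],[0,0,0],[0,0,0],[0,0,0],[0,0,0]],"linear":[[0.01,-0.025,0],[0.025,-0.065,0],[0.045,-0.115,0],[0.065,-0.165,0],[0.08,-0.205,0]],"grip":[0.091,0.091,0.091,0.091,0.091]}'
python3 -m inch '{"dr":[[0,0,0],[0,0,0],[0,0,0],[0,0,0]],"linear":[[0.011,-0.0275,0],[0.011,-0.0275,0],[0.011,-0.0275,0],[0.011,-0.0275,0]],"grip":[0.091,0.091,0.091,0.091]}'
cat > up.py <<'E'
from h import *
import sys
for i in range(3):
    t,Rm=toolW(); p,d,K,k,T=shot('wrist'); P=cloud(d,K,k,T); Q=(P-t)@Rm; z=P[...,2]
    m=(d>0)&(abs(P[...,0]-.631)<.065)&(abs(P[...,1]-.283)<.055)&(z>.012)&(z<.03)
    n,L,st,c=cv2.connectedComponentsWithStats(m.astype(np.uint8),connectivity=8); j=1+st[1:,4].argmax(); m=L==j
    print(t.round(4),rect(P,m),'tool',rect(Q,m),np.percentile(z[m],[10,50,90]).round(4),st[j])
save(sys.argv[1],p)
E
python3 up.py w6.png
```

```text
time: 12.6
tool_pos: [0.6076, 0.2567, 0.193]
eef_rot: [0.0, 0.998, 0.055, -0.001]
wrist_force: [1.1, -0.5, -0.3]
grip_width: 0.091
gripper_force: 0.0
time: 13.1
tool_pos: [0.6152, 0.2819, 0.1949]
eef_rot: [0.0, 0.999, 0.054, -0.0]
wrist_force: [-0.3, -0.5, 0.5]
grip_width: 0.0909
gripper_force: 0.0
[0.6152 0.2819 0.1949] (array([630.2, 283. ]), array([90.6, 61.6]), 7.6) tool (array([15.2,  0.5]), array([61.6, 90.6]), 178.6) [0.0143 0.0201 0.0213] [ 290  116   65   93 1188]
[0.6153 0.282  0.1951] (array([630.3, 283.1]), array([90.2, 61.6]), 7.6) tool (array([15.1,  0.5]), array([61.6, 90.2]), 178.6) [0.0143 0.0201 0.0212] [ 290  116   65   93 1165]
[0.6154 0.2822 0.1953] (array([630.2, 283.2]), array([90.4, 61.5]), 7.6) tool (array([14.9,  0.5]), array([61.5, 90.4]), 178.7) [0.0156 0.0201 0.0212] [ 290  116   65   93 1118]
```

View pics/w6.png

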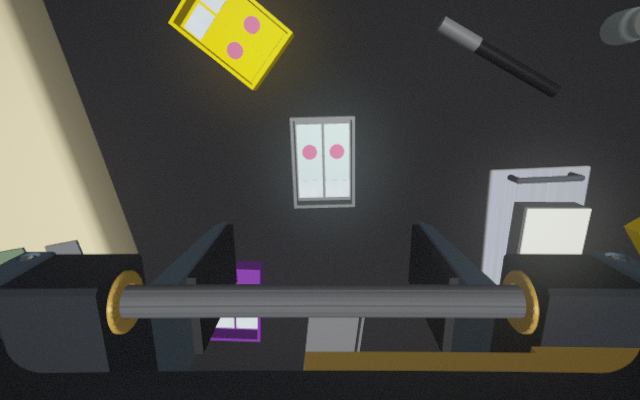

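The upper tray is at (323,162) in the picture: grey, pink dots, white frosted ends, 90.4x61.6 mm, yaw 7.6°. Descending to grip it low on its walls, clear of its underside.

```bash
python3 -m inch '{"dr":[[0,0,-0.024],[0,0,-0.024],[0,0,-0.024],[0,0,-0.024],[0,0,-0.024]],"linear":[[0.015,0.0003,0.03],[0.015,0.0003,0.08],[0.015,0.0003,0.13],[0.015,0.0003,0.16],[0.015,0.0003,0.16]],"grip":[0.091,0.091,0.091,0.091,0.091]}'
python3 -m inch '{"dr":[[0,0,0],[0,0,0],[0,0,0],[0,0,0]],"linear":[[0,0,0.015],[0,0,0.027],[0,0,0.027],[0,0,0.027]],"grip":[0.091,0.091,0.091,0.091]}' 20
python3 -m inch '{"dr":[[0,0,0],[0,0,0],[0,0,0],[0,0,0],[0,0,0]],"linear":[[0,0,0],[0,0,0],[0,0,0],[0,0,0],[0,0,0]],"grip":[0.075,0.066,0.055,0.055,0.055]}' 20
```

```text
time: 13.88
tool_pos: [0.6285, 0.2833, 0.0326]
eef_rot: [0.001, 0.998, 0.067, -0.003]
wrist_force: [-0.6, -0.6, 0.5]
grip_width: 0.0906
gripper_force: 0.0
time: 14.38
tool_pos: [0.6307, 0.2847, 0.0087]
eef_rot: [-0.0, 0.998, 0.067, 0.001]
wrist_force: [0.8, 0.3, 0.8]
grip_width: 0.0911
gripper_force: 0.0
time: 15.0
tool_pos: [0.6304, 0.2844, 0.0083]
eef_rot: [0.0, 0.998, 0.067, 0.0]
wrist_force: [-0.1, -0.7, 1.2]
grip_width: 0.0619
gripper_force: 20.0
```

```bash
python3 -m inch '{"dr":[[0,0,0],[0,0,0],[0,0,0],[0,0,0],[0,0,0]],"linear":[[0,0,-0.01],[0,0,-0.035],[0,0,-0.07],[0,0,-0.1],[0,0,-0.1]],"grip":[0.055,0.055,0.055,0.055,0.055]}' 20
python3 -m inch '{"dr":[[0,0,0.026],[0,0,0.026],[0,0,0.026],[0,0,0.026],[0,0,0.026]],"linear":[[-0.015,0.018,0],[-0.043,0.05,0],[-0.075,0.088,0],[-0.107,0.126,0],[-0.139,0.164,0]],"grip":[0.055,0.055,0.055,0.055,0.055]}' 20
python3 -m inch '{"dr":[[0,0,0],[0,0,0],[0,0,0],[0,0,0],[0,0,0]],"linear":[[-0.03,0.035,0],[-0.049,0.056,0],[-0.0557,0.062,0],[-0.0557,0.062,0],[-0.0557,0.062,0]],"grip":[0.055,0.055,0.055,0.055,0.055]}' 20
cat > look2.py <<'E'
from h import *
for i in range(5):
    t,Rm=toolW(); p,d,K,k,T=shot('wrist'); P=cloud(d,K,k,T); Q=(P-t)@Rm; z=P[...,2]
    m=(d>0)&(z>.026)&(z<.036)&(abs(P[...,0]-.5685)<.055)&(abs(P[...,1]-.0435)<.045)&(p.min(-1)>130)
    n,L,st,c=cv2.connectedComponentsWithStats(m.astype(np.uint8),connectivity=8); j=1+st[1:,4].argmax()
    h=(d>0)&(abs(Q[...,2]+.012)<.004)&(abs(Q[...,0])<.055)&(abs(Q[...,1])<.031)
    A=Q[h]; print(t.round(4),'sheet',rect(P,L==j),'tool',rect(Q,L==j),st[j],'held',rect(Q,h),np.linalg.lstsq(np.c_[A[:,:2],np.ones(len(A))],A[:,2],rcond=None)[0].round(4))
save('w7.png',p)
E
python3 look2.py
```

```text
time: 15.62
tool_pos: [0.632, 0.2854, 0.1113]
eef_rot: [-0.001, 0.998, 0.067, 0.003]
wrist_force: [0.2, -0.9, -1.1]
grip_width: 0.0621
gripper_force: 20.0
time: 16.25
tool_pos: [0.5124, 0.1021, 0.1066]
eef_rot: [0.0, 0.999, 0.054, -0.001]
wrist_force: [0.3, -0.9, -0.6]
grip_width: 0.062
gripper_force: 20.0
time: 16.88
tool_pos: [0.4665, 0.0366, 0.1079]
eef_rot: [-0.0, 0.999, 0.054, 0.0]
wrist_force: [0.2, -0.6, -1.0]
grip_width: 0.0617
gripper_force: 20.0
[0.4665 0.0366 0.1079] sheet (array([562.9,  43.4]), array([79.4, 62.2]), 6.5) tool (array([96.4,  3.7]), array([62.2, 79.4]), 179.7) [  279     0    99   130 12227] held (array([-0.4,  0. ]), array([62. , 90.9]), 180.0) [-0.0052  0.0014 -0.0115]
[0.4666 0.0366 0.108 ] sheet (array([562.8,  43.5]), array([79.5, 62.4]), 6.3) tool (array([96.4,  3.6]), array([62.4, 79.5]), 179.9) [  279     0    99   130 12218] held (array([-0.4, -0. ]), array([91., 62.]), 0.1) [-0.0062  0.0016 -0.0115]
[0.4664 0.0366 0.108 ] sheet (array([562.6,  43.5]), array([79.5, 62.4]), 6.4) tool (array([96.3,  3.6]), array([62.4, 79.5]), 179.9) [  279     0    99   130 12182] held (array([-0.4,  0. ]), array([62. , 90.8]), 180.0) [-0.0062  0.001  -0.0115]
[0.4663 0.0365 0.108 ] sheet (array([562.9,  43.5]), array([78.7, 62.3]), 6.3) tool (array([96.8,  3.6]), array([62.3, 78.7]), 179.9) [  278     0   100   129 12162] held (array([-0.2,  0. ]), array([90.7, 62. ]), 0.0) [-0.0063  0.0019 -0.0115]
[0.4662 0.0364 0.108 ] sheet (array([562.9,  43.5]), array([78.7, 62.2]), 6.4) tool (array([96.9,  3.5]), array([62.2, 78.7]), 179.8) [  278     0   100   129 12161] held (array([-0.3, -0. ]), array([62. , 90.9]), 180.0) [-0.0052  0.0013 -0.0115]
```

View pics/w7.png

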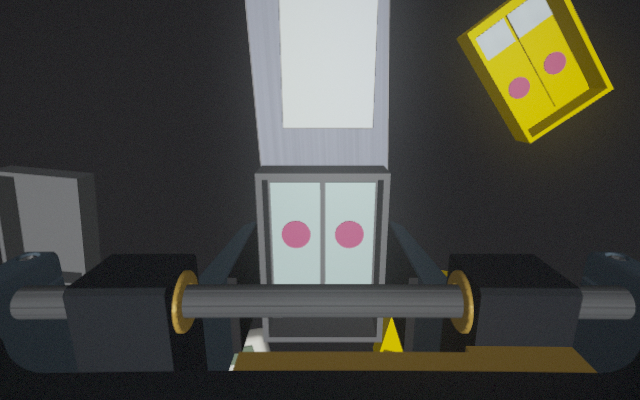

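The held tray is level at (322,255), with the sheet ahead at (328,65). It needs +102 mm in x and +3.6 mm in y. Contact is expected at TCP z of about 0.0395.

```bash
python3 -m inch '{"dr":[[0,0,0],[0,0,0],[0,0,0],[0,0,0],[0,0,0]],"linear":[[0.02,0.001,0],[0.05,0.002,0],[0.08,0.0036,0],[0.102,0.0036,0],[0.102,0.0036,0]],"grip":[0.055,0.055,0.055,0.055,0.055]}' 20
python3 -m inch '{"dr":[[0,0,0],[0,0,0],[0,0,0],[0,0,0],[0,0,0]],"linear":[[0,0,0.015],[0,0,0.038],[0,0,0.055],[0,0,0.062],[0,0,0.062]],"grip":[0.055,0.055,0.055,0.055,0.055]}' 20
python3 -m inch '{"dr":[[0,0,0],[0,0,0],[0,0,0],[0,0,0]],"linear":[[0,0,0.0015],[0,0,0.003],[0,0,0.003],[0,0,0.003]],"grip":[0.055,0.055,0.055,0.055]}' 20
```

```text
time: 17.75
tool_pos: [0.5687, 0.0436, 0.1078]
eef_rot: [0.0, 0.999, 0.054, 0.0]
wrist_force: [-1.0, -0.2, -1.4]
grip_width: 0.0618
gripper_force: 20.0
time: 18.38
tool_pos: [0.5666, 0.0432, 0.0456]
eef_rot: [0.0, 0.999, 0.054, -0.001]
wrist_force: [0.2, 0.4, -1.5]
grip_width: 0.0618
gripper_force: 20.0
time: 18.88
tool_pos: [0.5676, 0.0432, 0.0433]
eef_rot: [0.0, 0.999, 0.054, 0.0]
wrist_force: [-0.1, -0.0, -1.0]
grip_width: 0.0616
gripper_force: 20.0
```

```bash
python3 -m inch '{"dr":[[0,0,0],[0,0,0],[0,0,0],[0,0,0]],"linear":[[0.0003,-0.0003,0.001],[0.0007,-0.0006,0.002],[0.0007,-0.0006,0.002],[0.0007,-0.0006,0.002]],"grip":[0.055,0.055,0.055,0.055]}' 20
python3 -m inch '{"dr":[[0,0,0],[0,0,0],[0,0,0]],"linear":[[0,0,0.001],[0,0,0.001],[0,0,0.001]],"grip":[0.055,0.055,0.055]}' 20
python3 -m inch '{"dr":[[0,0,0],[0,0,0],[0,0,0]],"linear":[[0,0,0.0008],[0,0,0.0008],[0,0,0.0008]],"grip":[0.055,0.055,0.055]}' 20
```

```text
time: 19.38
tool_pos: [0.5682, 0.0439, 0.0411]
eef_rot: [0.0, 0.999, 0.054, -0.0]
wrist_force: [0.4, -0.3, -1.5]
grip_width: 0.0619
gripper_force: 20.0
time: 19.75
tool_pos: [0.5682, 0.0439, 0.0401]
eef_rot: [0.0, 0.999, 0.054, 0.0]
wrist_force: [-0.0, -0.5, -1.3]
grip_width: 0.0618
gripper_force: 20.0
time: 20.12
tool_pos: [0.5681, 0.0439, 0.0393]
eef_rot: [0.0, 0.999, 0.054, -0.0]
wrist_force: [-0.2, -0.5, -1.4]
grip_width: 0.0615
gripper_force: 20.0
```

```bash
python3 -m inch '{"dr":[[0,0,0],[0,0,0],[0,0,0]],"linear":[[0,0,0.0006],[0,0,0.0006],[0,0,0.0006]],"grip":[0.055,0.055,0.055]}' 20
python3 -m inch '{"dr":[[0,0,0],[0,0,0],[0,0,0]],"linear":[[0,0,0.0006],[0,0,0.0006],[0,0,0.0006]],"grip":[0.055,0.055,0.055]}' 20
```

```text
time: 20.5
tool_pos: [0.5682, 0.0439, 0.0393]
eef_rot: [0.0, 0.999, 0.054, 0.0]
wrist_force: [-2.0, -0.3, 5.9]
grip_width: 0.0617
gripper_force: 20.0
time: 20.88
tool_pos: [0.5682, 0.0439, 0.0393]
eef_rot: [0.0, 0.999, 0.054, 0.0]
wrist_force: [-2.9, 0.5, 9.7]
grip_width: 0.0619
gripper_force: 20.0
```

Contact at about 10 N. Backing off slightly, then releasing and rising clear.

```bash
python3 -m inch '{"dr":[[0,0,0],[0,0,0],[0,0,0],[0,0,0],[0,0,0]],"linear":[[0,0,-0.0006],[0,0,-0.0006],[0,0,-0.0006],[0,0,-0.0006],[0,0,-0.0006]],"grip":[0.063,0.066,0.075,0.085,0.091]}' 12
python3 -m inch '{"dr":[[0,0,0],[0,0,0],[0,0,0],[0,0,0],[0,0,0]],"linear":[[0,0,-0.015],[0,0,-0.05],[0,0,-0.1],[-0.01,0,-0.14],[-0.02,0,-0.155]],"grip":[0.091,0.091,0.091,0.091,0.091]}'
python3 -m inch '{"dr":[[0,0,0],[0,0,0]],"linear":[[0,0,0],[0,0,0]],"grip":[0.091,0.091]}'
python3 - <<'E'
from h import *
for i in range(2):
    t,Rm=toolW(); p,d,K,k,T=shot('wrist'); P=cloud(d,K,k,T); z=P[...,2]
    near=(d>0)&(abs(P[...,0]-.5685)<.055)&(abs(P[...,1]-.0435)<.045)
    m=near&(z>.045); A=P[m]; r=near&(z>.0485)
    A=P[r]; print('upper',rect(P,m),np.median(z[r]),np.linalg.lstsq(np.c_[A[:,:2],np.ones(len(A))],A[:,2],rcond=None)[0].round(4))
    m=(d>0)&(abs(P[...,0]-.5685)<.12)&(abs(P[...,1]-.0435)<.09)&(z>.003)&(z<.012); n,L,st,c=cv2.connectedComponentsWithStats(m.astype(np.uint8)); i=1+st[1:,4].argmax(); print('plate',rect(P,L==i))
save('w8.png',p[40:260,200:460].repeat(2,0).repeat(2,1))
E
```

```text
time: 21.5
tool_pos: [0.5682, 0.0439, 0.0386]
eef_rot: [0.0, 0.999, 0.054, -0.0]
wrist_force: [-0.6, 0.3, -0.7]
grip_width: 0.09
gripper_force: 0.0
time: 22.12
tool_pos: [0.5492, 0.0418, 0.1971]
eef_rot: [0.0, 0.999, 0.054, 0.003]
wrist_force: [-0.2, -0.4, -0.5]
grip_width: 0.091
gripper_force: 0.0
time: 22.38
tool_pos: [0.5474, 0.0417, 0.1922]
eef_rot: [0.0, 0.999, 0.054, -0.001]
wrist_force: [-0.0, -0.2, -0.6]
grip_width: 0.0912
gripper_force: 0.0
upper (array([567.9,  43.5]), array([95.9, 90. ]), 0.0) 0.2981234362883064 [ 1.0456 -0.0557 -0.3121]
plate (array([563.7,  48.8]), array([170.3, 100.1]), 8.7)
upper (array([567.9,  43.5]), array([95.9, 90. ]), 0.0) 0.2979672435871123 [ 1.0433 -0.0573 -0.3111]
plate (array([563.6,  48.8]), array([170.4, 100. ]), 8.8)
```

View pics/w8.png

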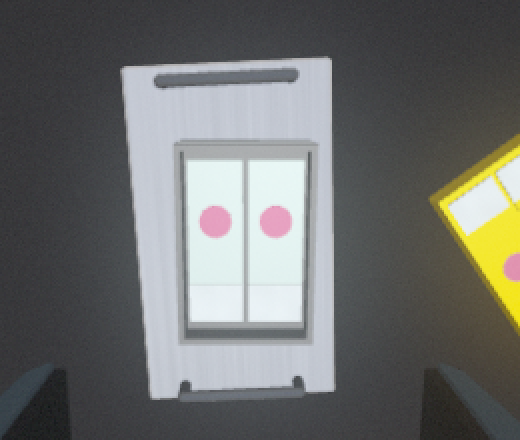

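The upper tray sits at crop (246,242), in the middle of the carrier. My height filter let the gripper in, so I'm measuring once more with an upper bound.

```bash
python3 - <<'E'
from h import *
t,Rm=toolW(); p,d,K,k,T=shot('wrist'); P=cloud(d,K,k,T); z=P[...,2]
near=(d>0)&(abs(P[...,0]-.5685)<.06)&(abs(P[...,1]-.0435)<.045)&(z<.06)
r=near&(z>.047); n,L,st,c=cv2.connectedComponentsWithStats(r.astype(np.uint8),connectivity=8); r=L==1+st[1:,4].argmax()
A=P[r]; print(rect(P,r),np.median(z[r]),np.linalg.lstsq(np.c_[A[:,:2],np.ones(len(A))],A[:,2],rcond=None)[0].round(4))
m=near&(z>.012)&(z<.06); print('whole stack',rect(P,m))
E
```

```text
(array([568. ,  43.8]), array([90. , 62.1]), 6.1) 0.05120000971211314 [0.0028 0.0012 0.0493]
whole stack (array([568.1,  43.8]), array([90.1, 62.1]), 6.1)
```

The stack reads square: (568.0,43.8) mm, yaw 6.1°, rim at 51.2 mm (51 expected), level, with a whole-stack outline of 90.1x62.1 mm.

```bash
python3 -c "from plant import job_done; print(job_done())"
```

```text
the job is handed in; nothing more can be done
None
```

The job is handed in: the sheet and the upper tray are stacked square and level on the lower tray, all within about 0.5 mm by the wrist camera; the lower tray stayed put, the empty tray was never touched, and it took about 22 s.

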